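# Open the damper fully and start the downdraft sanding box

## Robot

A 6-joint arm with a two-finger parallel gripper is mounted at the origin on the work surface. World frame = base frame: x ahead of the robot, y to its left, z up, the work surface at z = 0. Lengths are in m, angles in rad, forces in N, time in s.
With the tool pointing down it reaches from about 0.3 to 0.875 m from the base axis. Payload 6.4 kg.
Tool frame: the origin (TCP) lies between the finger pads; the fingertips stand 8 mm ahead of it and the grasp point (between the pads) lies 11 mm behind it; z points along the fingers, y is the direction in which the jaws open and shut (so a half turn about z gives the same grasp; the last joint's range is limited). The gripper opens to 85 mm and grips with 20 to 120 N. Pads are 22 mm wide; open, the fingers measure 114 mm over their backs; the gripper's body (76 mm by 85 mm) begins 54 mm behind the grasp point. The pads swing forward as they close: fully open they stand 13 mm farther back than shut.
Start: joints at [1.026, 0.181, 1.607, -0, 1.354, -0.206], TCP at [0.191, 0.542, 0.21] pointing down, gripper open.
Joint ranges: [-2.99, 2.99], [-0.89, 2.07], [0.3, 2.58], [-1.14, 4.28], [0, 2.63], [-3.12, 3.12]. Speed limits (rad/s): [2.57, 2.57, 3.01, 3.14, 3.14, 3.14].

## Interface

Orientations are given as a unit quaternion [w, x, y, z].
In Python, from bench import monitor, viewer, workorder, spotter gives the robot as it stands. The module is installed in compiled form; this text tells all that it offers.
- The arm moves only by the tool move_arm, never from a script. Its argument "motion" is a list of rows, each a list of 3 entries, a list of its own where there are three numbers: the shift along the tool's x, y, z in units of 60 mm (1.0 is 60 mm), then the turn, a rotation vector about the tool's x, y, z in units of 8 degrees (1.0 is 8 degrees), then the opening in per cent of the stroke, from 0 (shut) to 100 (fully open). In form: [[[dx, dy, dz], [rx, ry, rz], grip], ...]. A call has 1 to 10 rows; each row is the pose to reach, as a shift and turn from the pose commanded when the call began, along the tool's axes at that moment; what a row does not reach only later rows make up. A row lasts 1/8 s, in which the tool goes at most 62.5 mm and 10.7 degrees, less where a joint would pass 70% of its speed; a pose out of reach is approached as far as the arm can. A call with a gripper value outside its range is refused whole. The fingers move at their own pace and stop on an object; the grip force is fixed at half the most. Time passes only in rows, so rows that repeat a pose let the fingers close. It gives the time, the measured TCP pose, the force and the opening at its end, in the units of the state.
- monitor.get_obs(): the state, without advancing time (a new reading comes with each control period).
- viewer.camera(name): name is "scene" or "top" or "wrist"; returns the picture (400x640x3 uint8, blue, green, red); there is no depth.
- viewer.calibration(name): a dict with "fovy" (degrees; the focal length in pixels is half the picture's height over the tangent of half this angle, whatever the lens; pixels are square), "cx", "cy" (the principal point, pixels), "extrinsics" (4x4, takes a point from camera to world coordinates). Camera axes: x right, y down, z forward; pixel columns grow to the right and rows downward; lengths in m; the calibration is good to about 2 mm. The wrist camera is an equidistant fisheye: a pixel r from the principal point sees the ray r / f radians off the axis. A picture is of the moment at which its call begins: read the wrist's pose just before it. calibration takes no time and is no camera call; for the wrist camera it gives the pose at the moment of the call.
- workorder.hand_in(): hands the job in, once; it reports no verdict.
Trained networks look in the newest picture that a camera, given by its name, has taken for a name from the list of things; names that differ only in an ending like _2 or _b are one class to them, and where a whole thing is asked for, a point or a joint stands for the part that bears it (a point fixed in the world has none). Each returns a list of dicts, best first, with "score" (0 to 1); they miss things now and then, are a little off and sometimes report something else, mostly with a low value. They report only what shows in the picture. A call takes as long as a camera call. They do not tell look-alikes from the thing itself.
- spotter.search_frame(camera, name): "centre" ([column, row] as shares, 0 to 1, of the picture: columns of its width, rows of its height, amid what is visible of it).
- spotter.outline_of(camera, name): "region" (400x640 bool, what is visible of it) and "centre" ([column, row] as shares, 0 to 1, of the picture: columns of its width, rows of its height, amid what is visible of it).
The state is a dict: "time_s": time; "q": joint angles; "dq": joint speeds; "joint_efforts": joint torques, N m; "eef_pos": TCP position; "eef_rot": TCP orientation; "wrist_force": force on the tool from outside, world axes, zero at the start; "torque": the same for the moment, N m; "opening": opening from 0.0 (shut) to 1.0 (fully open).
Only numpy, scipy, OpenCV 4.12 (cv2) and the standard library are available. Lean on these libraries where they do the work, as an engineer would, in place of code of your own. Each camera call takes 0.05 s, during which the arm holds its last target. There are 200 camera calls.

## Task

Get the downdraft sanding box ready to use: push its damper lever along the slot, past the half-open notch, until it is fully home at the far end, and then press the start button (the smaller, flat one) all the way down on the switch station and let it up again. Do not press start before the lever is fully home, do not press the mushroom stop button, and leave the foam, the glue bottle and the other things on the bench where they are, neither lifted nor pushed about.

Things in the scene. Friction and masses are not known exactly. Their poses are not given: they have to be found in the camera images.
- lever (a joint): slide of the damper lever in m: 0 shut, 0.030 in the sprung half-open notch (first detent), 0.060 hard against the far end of the slot (second stop, fully open). It grows along +y of damper and starts between 0 and 0.004. It slides with 2 to 3 N; sprung bumps met at about 0.019, 0.032 (out of the notch) and 0.048 need 6, 9 and 8 N. It stays where left, or slips a few mm to a bump's foot.
- lever_grip (a point): centre of the lever's upright black grip, which stands on the steel slot plate on the near ledge of the sanding box: 22 mm along the plate's x, 14 mm along its y (the way it slides), 46 mm tall; so its top is 23 mm above this point, its underside 23 mm below, and the steel plate under it 29 mm below this point
- damper: flat steel slot plate of the lever, 66 mm along x, 140 mm along y, 6 mm thick, with a dark slot along y; its origin is at the centre of its underside, z up, +y (mostly to the robot's left) from the shut end to the open end. It is fixed on the ledge on top of the sanding box, 80 mm above the bench
- box: grey downdraft sanding box, 300 mm (x) by 340 mm (y), 80 mm tall, fixed; its near part in -x is a plain ledge with the slot plate, its far part a perforated grid; origin at the centre of its underside
- switch: grey switch station fixed on the bench on one side of the sanding box (left or right), 75 mm (x) by 135 mm (y) by 30 mm tall, with two black push buttons 68 mm apart along its y; origin at the centre of its underside, z up
- start_top (a point): centre of the top face of the start button: the smaller, flat one, 24 mm across, standing 12 mm above the station's face at its +y end (moves down with the button)
- start (a joint): travel of the start button in m: 0 up, 0.006 fully pressed; pressed straight down, sprung, about 2 N to begin and 5.5 N fully down, rises again when let go
- stop_top (a point): centre of the top of the stop button: the larger mushroom head, 38 mm across, standing 22 mm above the station's face at its -y end
- stop (a joint): travel of the stop button in m: 0 up, 0.006 fully pressed; sprung like the start button
- foam: white foam blank, 75 x 150 x 25 mm, lying on the grid of the sanding box behind the lever; origin at the centre of its underside
- glue: small white bottle, 32 mm wide and 75 mm tall, standing on the sanding box's ledge a little beyond the open end of the lever plate; origin at the centre of its underside
- tape: roll of tape, 100 mm wide, 25 mm tall, lying flat on the bench; origin at the centre of its underside
- marker: marker pen, 127 mm long, 16 mm thick, 19 mm high over its clip, lying on the bench along its x axis; origin on its underside near the middle
- sanding_block: cork sanding block, 70 x 115 x 35 mm, on the bench; origin at the centre of its underside
- driver: screwdriver, 200 mm long with a 26 mm thick handle, lying on the bench along its x axis; origin on its underside at mid-length
Things that resemble listed ones, but are neither listed nor needed, are in the scene too. What is shaped like the switch but green or pink is not meant.

How it is judged:
On the way, in this order (a step that is already met when the one before it is completed fails the run):
1. the lever is at the second stop, fully open (value of joint lever above 0.056 m), for 0.2 s.
2. the start button is pressed down (value of joint start above 0.004 m and value of joint lever above 0.056 m), for 0.05 s.
At the end, for the whole second after the job is handed in: The lever rests within 4 mm of the open end of its slot, start has been pressed at least 4 mm down after that and is up again, stop is up, and each bystander is within 30 mm of where it began (value of joint lever above 0.056 m and value of joint each of start, stop below 0.001 m and distance of each of foam, glue, tape, marker, sanding_block, driver from where it was at the start of the episode below 0.03 m); the robot touches nothing.
It fails at once if start pressed before the lever is at the second stop (value of joint start above 0.003 m and value of joint lever below 0.055 m).
It fails at once if the stop button pressed (value of joint stop above 0.003 m).
It fails at once if a bystander lifted, carried, knocked over or pushed more than 30 mm (distance of any of foam, glue, tape, marker, sanding_block, driver from where it was at the start of the episode above 0.03 m or angle between glue's own z axis and vertical above 0.5 rad).
It also fails if it takes over 38 s, if anything falls off the work surface, if the arm or the gripper's body presses on something with over 40 N, if the wrist force passes 120 N, or if a joint passes its speed limit or range.

## Working session

There is one attempt and no reset: what is moved stays moved. The work goes in short steps, Python scripts to look and compute and a tool call to move; the robot and the scene stay as the last step left them, time stands still between calls to the robot, and variables do not carry over. Pictures are saved under pics/ and viewed, about 8 in all and at most 12, crops included, and the job is handed in when it is done.

Besides the shell and the picture viewer there is one more tool, called after "Request:" as name(argument=value, ...) on one line, values as JSON. move_arm: Moves the arm, as the interface text tells. Its arguments: {"type":"object","properties":{"motion":{"type":"array","items":{"type":"array"}}},"required":["motion"]}

```bash
mkdir -p pics
cat > h.py <<'E'
import numpy as np, cv2
from bench import monitor, viewer, workorder, spotter
from scipy.spatial.transform import Rotation as R
def cal(n):
    c=viewer.calibration(n); return c, 200/np.tan(np.radians(c["fovy"])/2), np.array(c["extrinsics"])
def ray(n,u,v,c=None):
    c,f,E=c or cal(n); d=np.array([u-c["cx"],v-c["cy"]])
    if n=="wrist":
        r=np.hypot(*d)+1e-9; t=r/f; k=np.r_[d/r*np.sin(t),np.cos(t)]
    else: k=np.r_[d/f,1]
    return E[:3,3],E[:3,:3]@k
def at_z(n,u,v,z,c=None):
    o,d=ray(n,u,v,c); return o+d*(z-o[2])/d[2]
def proj(n,p,c=None):
    c,f,E=c or cal(n); k=E[:3,:3].T@(np.array(p)-E[:3,3])
    if n=="wrist":
        r=np.hypot(k[0],k[1])+1e-9; return np.array([c["cx"],c["cy"]])+f*np.arctan2(r,k[2])*k[:2]/r
    return np.array([c["cx"],c["cy"]])+f*k[:2]/k[2]
E
python3 - <<'E'
from h import *
for n in("top","scene"):
    im=viewer.camera(n); cv2.imwrite(f"pics/{n}0.png",im)
    c=cal(n); print(n,c[1],c[2].round(3).tolist())
    for t in ["lever_grip","damper","box","switch","start_top","stop_top","glue","foam"]:
        for d in spotter.search_frame(n,t)[:3]:
            u,v=d["centre"][0]*640,d["centre"][1]*400
            print(n,t,round(d["score"],2),round(u),round(v))
print(monitor.get_obs())
E
```

```text
top 441.21558886233225 [[-0.021, -0.981, 0.193, 0.227], [-1.0, 0.018, -0.015, 0.047], [0.011, -0.193, -0.981, 1.32], [0.0, 0.0, 0.0, 1.0]]
top lever_grip 0.62 338 174
top damper 0.62 328 181
top damper 0.52 196 218
top box 0.89 321 153
top switch 0.76 251 280
top switch 0.68 182 279
top switch 0.56 214 223
top start_top 0.62 171 278
top start_top 0.52 200 218
top start_top 0.46 241 271
top stop_top 0.72 195 283
top stop_top 0.69 329 180
top stop_top 0.56 261 281
top glue 0.54 274 185
top foam 0.71 291 130
scene 403.98792796930735 [[0.851, 0.312, -0.423, 1.004], [0.526, -0.523, 0.671, -0.815], [-0.013, -0.793, -0.609, 0.843], [0.0, 0.0, 0.0, 1.0]]
scene damper 0.78 336 211
scene box 0.8 372 239
scene box 0.7 360 167
scene switch 0.96 332 145
scene switch 0.88 361 167
scene switch 0.72 305 169
scene start_top 0.65 335 208
scene stop_top 0.57 351 161
scene stop_top 0.57 296 167
scene stop_top 0.5 327 144
scene glue 0.59 354 176
scene glue 0.27 313 319
scene foam 0.92 401 209
{'time_s': 0.9, 'q': array([ 1.02570200e+00,  1.80817964e-01,  1.60699845e+00, -2.88423095e-06,
        1.35375469e+00, -2.06294482e-01]), 'dq': array([ 4.28989854e-05, -3.07802116e-04,  4.69075981e-04, -2.29730388e-04,
       -6.06863690e-04,  1.14487461e-03]), 'joint_efforts': array([-9.84937251e-04, -4.44848192e+01, -3.51675153e+01, -4.83196636e-04,
        7.31807922e-04,  1.08823798e-06]), 'eef_pos': array([0.19110047, 0.54234446, 0.2100791 ]), 'eef_rot': array([5.26269669e-06, 1.68590587e-01, 9.85686164e-01, 9.50443704e-06]), 'wrist_force': array([-0.22620475,  0.24213602, -0.57981463]), 'torque': array([ 0.03646083, -0.00540567,  0.0120283 ]), 'opening': 0.9999649426761428}
```

Run:
```python
import cv2
a=cv2.imread("pics/top0.png")[80:330,130:430]; cv2.imwrite("pics/t1.png",cv2.resize(a,None,fx=2.4,fy=2.4,interpolation=cv2.INTER_CUBIC))
```

```text
(no output)
```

View pics/t1.png

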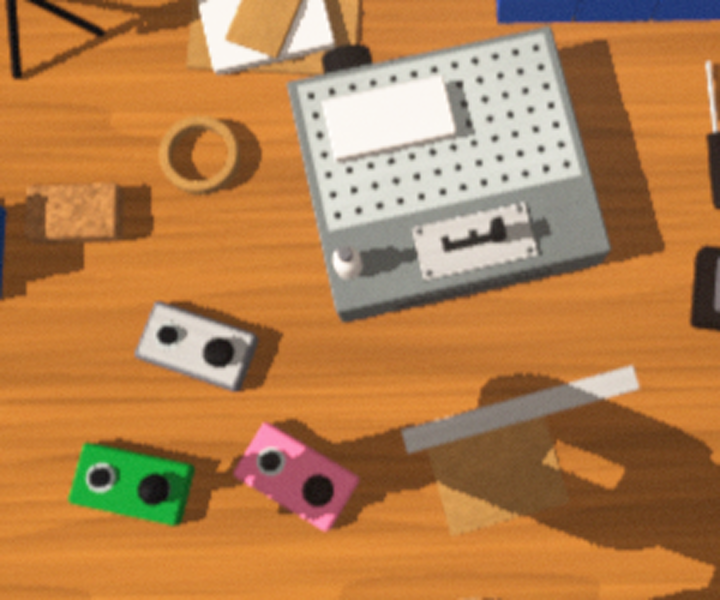

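View pics/scene0.png

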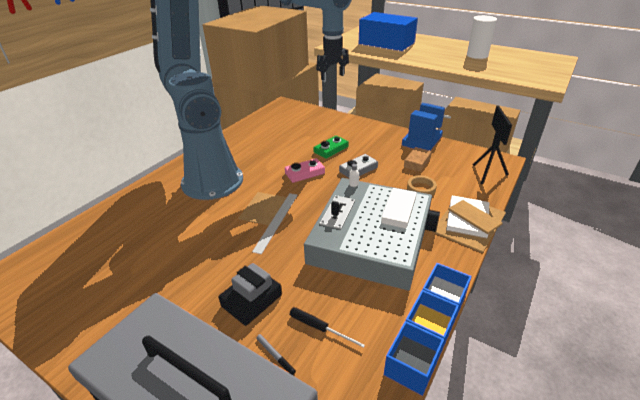

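The top view shows the grey box, with the lever at crop (498,229) at the shut (right) end. The glue is at (345,262). The real grey switch is at (195,345), with the small start button at (168,334) and the mushroom stop at (219,352). The green and pink stations are decoys.

Run:
```python
from h import *
c=cal("top")
P=lambda x,y,z: at_z("top",130+x/2.4,80+y/2.4,z,c)
cor=[P(*q,.086) for q in [(414,226),(527,203),(537,252),(426,278)]]
ctr=np.mean(cor,0); yd=(cor[0]+cor[3]-cor[1]-cor[2])[:2]; print("L",np.linalg.norm(yd)/2, np.linalg.norm(cor[0]-cor[3])); yd/=np.linalg.norm(yd)
print("plate",ctr,"ydir",yd,np.degrees(np.arctan2(yd[1],yd[0])))
print("grip exp shut",ctr[:2]-.03*yd,"grip top seen",P(498,228,.138), "base", P(498,238,.092))
print("start",P(168,334,.042),"stop",P(219,352,.052),"glue top",P(345,255,.155))
o=monitor.get_obs(); r=R.from_quat(o["eef_rot"],scalar_first=True); print(r.as_matrix().round(3))
```

```text
L 0.13802834969360356 0.0655136699962922
plate [ 0.53342946 -0.0071599   0.086     ] ydir [-0.20134809  0.97951975] 101.61580258295612
grip exp shut [ 0.5394699  -0.03654549] grip top seen [ 0.53378551 -0.03043833  0.138     ] base [ 0.53342485 -0.03307238  0.092     ]
start [0.43296197 0.36906832 0.042     ] stop [0.40823341 0.30466904 0.052     ] glue top [0.50107627 0.14425478 0.155     ]
[[-0.943  0.332  0.   ]
 [ 0.332  0.943  0.   ]
 [-0.     0.    -1.   ]]
```

Request:
move_arm(motion=[[[-4.5, -3.9, 0], [0, 0, -3.9], 0], [[-4.5, -3.9, 0], [0, 0, -3.9], 0], [[-4.5, -3.9, 0], [0, 0, -3.9], 0], [[-4.5, -3.9, 0], [0, 0, -3.9], 0], [[-4.5, -3.9, 0], [0, 0, -3.9], 0], [[-4.5, -3.9, 0], [0, 0, -3.9], 0], [[-4.5, -3.9, 0], [0, 0, -3.9], 0], [[-4.5, -3.9, 0], [0, 0, -3.9], 0]])

```text
time_s: 1.9
eef_pos: [0.3679, 0.232, 0.2102]
eef_rot: [-0.0, -0.102, 0.995, 0.0]
wrist_force: [-0.9, -0.0, 0.4]
opening: -0.001
```

Request:
move_arm(motion=[[[-1.8, -5.6, 0], [0, 0, 0], 0], [[-1.8, -5.6, 0], [0, 0, 0], 0], [[-1.8, -5.6, 0], [0, 0, 0], 0], [[-1.8, -5.6, 0], [0, 0, 0], 0], [[-1.8, -5.6, 0], [0, 0, 0], 0], [[-1.8, -5.6, 0], [0, 0, 0], 0], [[-1.8, -5.6, 0], [0, 0, 0], 0], [[-1.8, -5.6, 0], [0, 0, 0], 0]])

```text
time_s: 2.9
eef_pos: [0.5421, -0.0727, 0.2096]
eef_rot: [-0.001, -0.104, 0.995, 0.001]
wrist_force: [0.2, 0.2, -0.3]
opening: 0.0
```

```bash
cat > look.py <<'E'
from h import *
import sys
o=monitor.get_obs(); print(o["time_s"],o["eef_pos"].round(4),o["eef_rot"].round(3),o["wrist_force"].round(1))
c=cal("wrist"); im=viewer.camera("wrist")
for a in sys.argv[2:]:
    t,z=a.split("@")
    for d in spotter.search_frame("wrist",t)[:3]:
        u,v=d["centre"][0]*640,d["centre"][1]*400
        print(t,round(d["score"],2),round(u),round(v),at_z("wrist",u,v,float(z),c).round(4))
import pickle; pickle.dump(c,open("c.pkl","wb"))
print("tcp px",proj("wrist",o["eef_pos"],c))
cv2.imwrite(f"pics/{sys.argv[1]}.png",im)
E
python3 look.py w1 lever_grip@.115 damper@.086 glue@.12
```

```text
2.9 [ 0.5421 -0.0727  0.2096] [-0.001 -0.104  0.995  0.001] [ 0.2  0.2 -0.3]
lever_grip 0.84 369 197 [ 0.5366 -0.0316  0.115 ]
damper 0.93 385 192 [ 0.5365 -0.0107  0.086 ]
damper 0.43 532 199 [0.5066 0.169  0.086 ]
glue 0.6 532 202 [0.5047 0.1393 0.12  ]
tcp px [322.00559607 237.66820263]
```

View pics/w1.png

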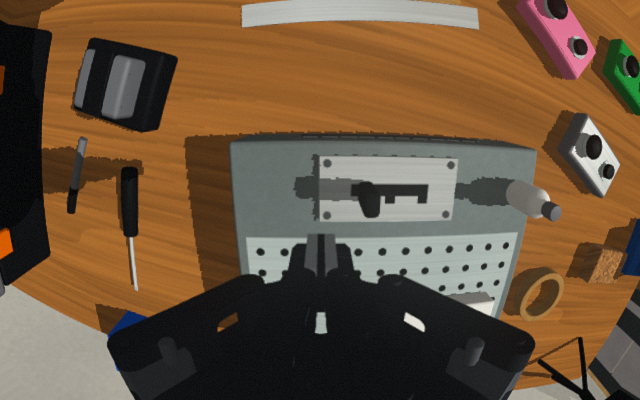

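The wrist view shows the lever at (368,197), the plate around (388,188) and the glue well off at (530,200). The closed fingers hover at (322,240), just behind the shut end. Next I lower behind the lever.

Request:
move_arm(motion=[[[0, 0, 0.8], [0, 0, 0], 0], [[0, 0, 1.4], [0, 0, 0], 0], [[0, 0, 1.63], [0, 0, 0], 0], [[0, 0, 1.63], [0, 0, 0], 0], [[0, 0.1, 1.63], [0, 0, 0], 0], [[0, 0.2, 1.63], [0, 0, 0], 0], [[0, 0.3, 1.63], [0, 0, 0], 0], [[0, 0.4, 1.63], [0, 0, 0], 0], [[0, 0.5, 1.63], [0, 0, 0], 0], [[0, 0.5, 1.63], [0, 0, 0], 0]])

```text
time_s: 4.35
eef_pos: [0.5362, -0.0451, 0.1123]
eef_rot: [0.0, -0.103, 0.995, -0.0]
wrist_force: [0.2, 0.2, 0.5]
opening: -0.002
```

Request:
move_arm(motion=[[[0, 0.1, 0], [0, 0, 0], 0], [[0, 0.2, 0], [0, 0, 0], 0], [[0, 0.3, 0], [0, 0, 0], 0], [[0, 0.4, 0], [0, 0, 0], 0], [[0, 0.5, 0], [0, 0, 0], 0], [[0, 0.6, 0], [0, 0, 0], 0], [[0, 0.6, 0], [0, 0, 0], 0]])

```text
time_s: 5.22
eef_pos: [0.5285, -0.0095, 0.1122]
eef_rot: [-0.0, -0.103, 0.995, 0.001]
wrist_force: [-0.1, 0.8, 0.0]
opening: 0.0
```

```bash
python3 look.py w2 lever_grip@.115 damper@.086; python3 -c "
import cv2;a=cv2.imread('pics/w2.png')[100:320,180:500];cv2.imwrite('pics/w2c.png',cv2.resize(a,None,fx=2,fy=2))"
```

```text
5.225 [ 0.5285 -0.0095  0.1122] [-0.    -0.103  0.995  0.001] [-0.1  0.8  0. ]
lever_grip 0.97 350 236 [0.523  0.0055 0.115 ]
lever_grip 0.71 544 243 [0.5052 0.1462 0.115 ]
lever_grip 0.48 608 164 [0.4349 0.1906 0.115 ]
tcp px [321.96751773 237.70301184]
```

View pics/w2c.png

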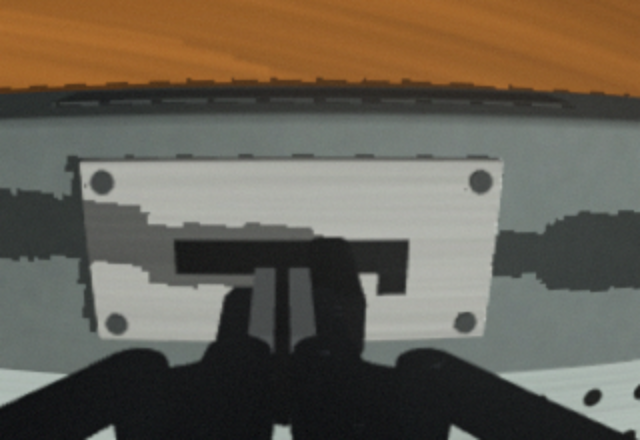

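The lever has left the notch, with its foot at crop (338,250) in a slot running 175–408. About 20 mm remain.

Request:
move_arm(motion=[[[0, 0.1, 0], [0, 0, 0], 0], [[0, 0.2, 0], [0, 0, 0], 0], [[0, 0.25, 0], [0, 0, 0], 0], [[0, 0.3, 0], [0, 0, 0], 0], [[0, 0.3, 0], [0, 0, 0], 0]])

```text
time_s: 6.0
eef_pos: [0.5251, 0.0077, 0.1123]
eef_rot: [0.0, -0.103, 0.995, 0.0]
wrist_force: [0.7, -1.3, -0.5]
opening: 0.001
```

Request:
move_arm(motion=[[[0, 0.05, 0], [0, 0, 0], 0], [[0, 0.1, 0], [0, 0, 0], 0], [[0, 0.1, 0], [0, 0, 0], 0]])

```text
time_s: 6.38
eef_pos: [0.5245, 0.0105, 0.1124]
eef_rot: [0.0, -0.103, 0.995, -0.003]
wrist_force: [2.1, -13.1, -3.5]
opening: 0.001
```

Request:
move_arm(motion=[[[0, 0.05, 0], [0, 0, 0], 0], [[0, 0.1, 0], [0, 0, 0], 0], [[0, 0.1, 0], [0, 0, 0], 0]])

```text
time_s: 6.75
eef_pos: [0.5245, 0.0115, 0.1126]
eef_rot: [0.001, -0.103, 0.995, -0.007]
wrist_force: [4.1, -32.1, -7.9]
opening: -0.003
```

```bash
python3 look.py w3 lever_grip@.115 damper@.086; python3 -c "
import cv2;a=cv2.imread('pics/w3.png')[100:320,180:500];cv2.imwrite('pics/w3c.png',cv2.resize(a,None,fx=2,fy=2))"
```

```text
6.75 [0.5245 0.0115 0.1126] [ 0.001 -0.103  0.995 -0.007] [  4.1 -32.1  -7.9]
lever_grip 0.94 343 230 [0.5162 0.0218 0.115 ]
damper 0.8 285 220 [ 0.5287 -0.0126  0.086 ]
damper 0.61 628 187 [0.4381 0.2915 0.086 ]
tcp px [321.97999865 237.75340766]
```

View pics/w3c.png

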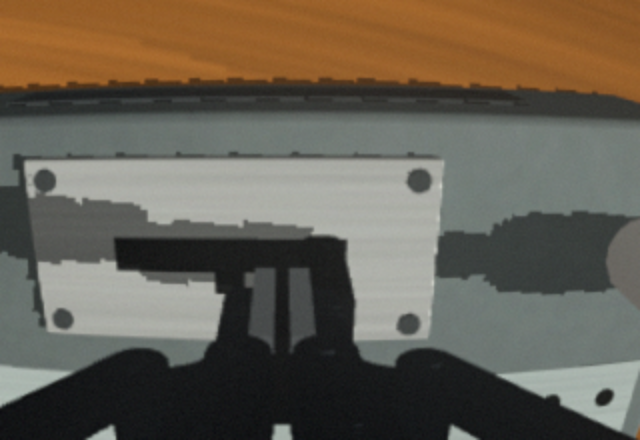

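The lever sits at the slot's open end at crop (345,240), and 32 N gives no further travel, so it is home. I back off and rise.

Request:
move_arm(motion=[[[0, -0.3, 0], [0, 0, 0], 0], [[0, -0.5, 0], [0, 0, 0], 0], [[0, -0.5, 0], [0, 0, 0], 0], [[0, -0.5, -0.9], [0, 0, 0], 0], [[0, -0.5, -1.8], [0, 0, 0], 0], [[0, -0.5, -1.8], [0, 0, 0], 0]])

```text
time_s: 7.65
eef_pos: [0.5318, -0.01, 0.2256]
eef_rot: [0.005, -0.103, 0.995, -0.001]
wrist_force: [0.4, -0.9, -1.4]
opening: -0.004
```

Request:
move_arm(motion=[[[0.3, 6.5, 0], [0, 0, 0], 0], [[0.3, 6.5, 0], [0, 0, 0], 0], [[0.3, 6.5, 0], [0, 0, 0], 0], [[0.3, 6.5, 0], [0, 0, 0], 0], [[0.3, 6.5, 0], [0, 0, 0], 0], [[0.3, 6.5, 0], [0, 0, 0], 0], [[0.3, 6.5, 0], [0, 0, 0], 0], [[0.3, 6.5, 0], [0, 0, 0], 0], [[0.3, 6.5, 0], [0, 0, 0], 0]])

```text
time_s: 8.78
eef_pos: [0.4317, 0.3665, 0.2197]
eef_rot: [-0.0, -0.102, 0.995, -0.0]
wrist_force: [0.1, 0.2, 0.6]
opening: 0.001
```

```bash
python3 look.py w4 start_top@.042 stop_top@.052 switch@.03 lever_grip@.115
```

```text
8.775 [0.4317 0.3665 0.2197] [-0.    -0.102  0.995 -0.   ] [0.1 0.2 0.6]
start_top 0.85 324 175 [0.4333 0.3698 0.042 ]
start_top 0.61 418 47 [0.2656 0.4426 0.042 ]
start_top 0.53 242 22 [0.279  0.2443 0.042 ]
stop_top 0.97 272 143 [0.4077 0.3065 0.052 ]
stop_top 0.91 369 19 [0.2531 0.3812 0.052 ]
stop_top 0.45 200 2 [0.2615 0.1915 0.052 ]
switch 0.89 297 156 [0.4203 0.3354 0.03  ]
switch 0.56 235 21 [0.2752 0.2324 0.03  ]
lever_grip 0.81 43 205 [0.5214 0.0228 0.115 ]
tcp px [321.97279293 237.69489377]
```

View pics/w4.png

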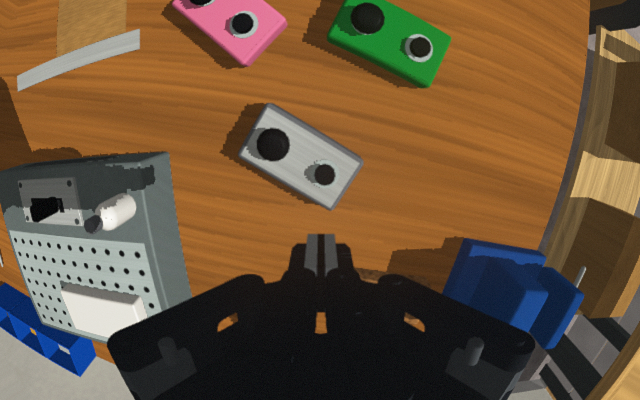

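The grey station's start button is at (324,175) and its stop at (272,143). The positions match the top view to within 2 mm, and the lever is still at the open end.

Request:
move_arm(motion=[[[0, 0.05, 0.9], [0, 0, 0], 0], [[0, 0.05, 1.8], [0, 0, 0], 0], [[0, 0.05, 2.4], [0, 0, 0], 0], [[0, 0.05, 2.65], [0, 0, 0], 0], [[0, 0.05, 2.7], [0, 0, 0], 0], [[0, 0.05, 2.75], [0, 0, 0], 0]])

```text
time_s: 9.78
eef_pos: [0.4324, 0.3713, 0.057]
eef_rot: [0.001, -0.103, 0.995, 0.001]
wrist_force: [-0.1, -0.4, 1.3]
opening: -0.0
```

Request:
move_arm(motion=[[[0, 0, 0.05], [0, 0, 0], 0], [[0, 0, 0.1], [0, 0, 0], 0], [[0, 0, 0.15], [0, 0, 0], 0], [[0, 0, 0.18], [0, 0, 0], 0], [[0, 0, 0.18], [0, 0, 0], 0]])

```text
time_s: 10.4
eef_pos: [0.4308, 0.3706, 0.0443]
eef_rot: [-0.0, -0.103, 0.995, -0.0]
wrist_force: [-0.1, -0.1, -0.1]
opening: 0.006
```

No force yet, so I go a little lower in small steps.

Request:
move_arm(motion=[[[0, 0, 0.04], [0, 0, 0], 0], [[0, 0, 0.06], [0, 0, 0], 0], [[0, 0, 0.06], [0, 0, 0], 0]])

```text
time_s: 10.78
eef_pos: [0.4309, 0.3706, 0.0407]
eef_rot: [-0.0, -0.103, 0.995, -0.0]
wrist_force: [0.4, -0.1, 0.7]
opening: 0.001
```

```bash
python3 look.py w5 start_top@.036 stop_top@.052; python3 -c "
import cv2;a=cv2.imread('pics/w5.png')[130:300,200:440];cv2.imwrite('pics/w5c.png',cv2.resize(a,None,fx=3,fy=3))"
```

```text
10.775 [0.4309 0.3706 0.0407] [-0.    -0.103  0.995 -0.   ] [ 0.4 -0.1  0.7]
start_top 0.89 500 7 [0.268  0.4472 0.036 ]
start_top 0.64 322 227 [0.4264 0.3696 0.036 ]
stop_top 0.92 217 185 [0.4082 0.3094 0.052 ]
tcp px [321.98331839 237.7405583 ]
```

View pics/w5c.png

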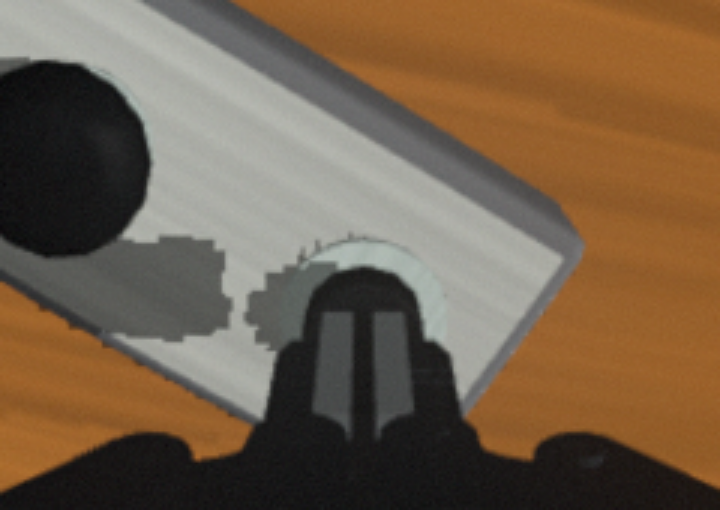

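The fingers are over the start button (crop ring centre about (365,320)), but there is no contact yet. I keep descending gently.

Request:
move_arm(motion=[[[0, 0, 0.03], [0, 0, 0], 0], [[0, 0, 0.05], [0, 0, 0], 0], [[0, 0, 0.05], [0, 0, 0], 0]])

```text
time_s: 11.3
eef_pos: [0.4308, 0.3706, 0.0377]
eef_rot: [-0.0, -0.103, 0.995, -0.0]
wrist_force: [0.4, 0.2, -0.4]
opening: 0.0
```

Run:
```python
from h import *
im=viewer.camera("scene"); o=monitor.get_obs(); print(o["wrist_force"],o["eef_pos"])
c=cal("scene"); p=proj("scene",o["eef_pos"],c); t=proj("scene",o["eef_pos"]-[0,0,.008],c); s=proj("scene",[.433,.370,.042],c); print(p,t,s)
x,y=int(p[0]),int(p[1]); a=im[y-55:y+35,x-60:x+60]; cv2.imwrite("pics/s5.png",cv2.resize(a,None,fx=6,fy=6,interpolation=cv2.INTER_CUBIC))
print(x-60,y-55)
```

```text
[-0.70673663 -0.68601437 -0.07255345] [0.43090395 0.37065924 0.03782254]
[363.82410386 157.35871693] [363.72853958 159.16571916] [364.28855268 156.63715522]
303 102
```

View pics/s5.png

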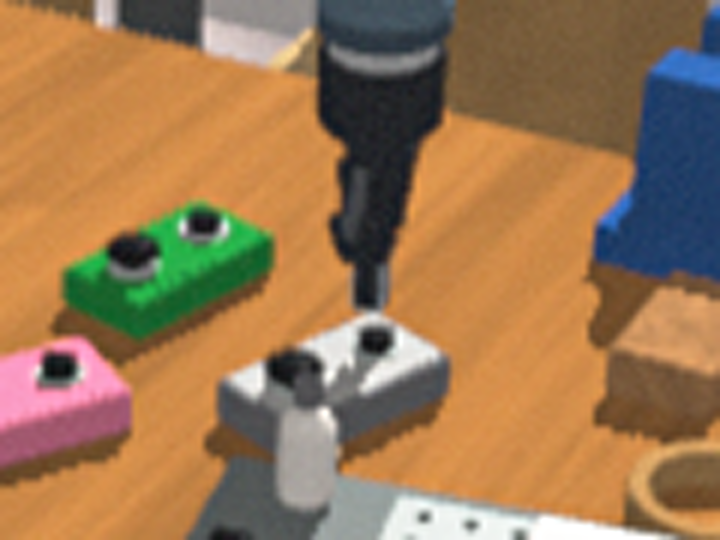

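The scene view shows the fingertips (crop (370,305)) clearly above the button (377,335), so the tips are shorter or higher than assumed. I check this against the projections.

Run:
```python
from h import *
o=monitor.get_obs(); p=o["eef_pos"]; c=cal("wrist"); s=cal("scene")
print("wrist cam",c[2].round(3).tolist())
for d in (-.03,-.02,-.01,0,.008): 
    q=p-[0,0,d]; print(d,proj("wrist",q,c).round(1),proj("scene",q,s).round(1))
for z in(.03,.042): print(proj("wrist",[.433,.370,z],c),proj("scene",[.433,.370,z],s))
```

```text
wrist cam [[-0.204, 0.94, 0.272, 0.359], [0.979, 0.196, 0.057, 0.355], [0.0, 0.278, -0.961, 0.202], [0.0, 0.0, 0.0, 1.0]]
-0.03 [322.2 262.7] [364.2 150.5]
-0.02 [322.2 253.5] [364.1 152.8]
-0.01 [322.1 245.2] [363.9 155.1]
0 [322.  237.8] [363.8 157.4]
0.008 [321.9 232.4] [363.7 159.2]
[320.14427941 235.40243417] [364.14285617 159.35364497]
[320.11856794 243.85488662] [364.28855268 156.63715522]
```

Both views agree that the closed fingertips sit about 20 mm behind the nominal tip. The tips are therefore about 15 mm above the button. I descend carefully, watching the force.

Request:
move_arm(motion=[[[0, 0, 0.05], [0, 0, 0], 0], [[0, 0, 0.1], [0, 0, 0], 0], [[0, 0, 0.15], [0, 0, 0], 0], [[0, 0, 0.15], [0, 0, 0], 0]])

```text
time_s: 11.85
eef_pos: [0.4307, 0.3705, 0.0285]
eef_rot: [-0.0, -0.103, 0.995, -0.0]
wrist_force: [-0.1, 0.8, -0.4]
opening: 0.001
```

Request:
move_arm(motion=[[[0, 0, 0.04], [0, 0, 0], 0], [[0, 0, 0.06], [0, 0, 0], 0], [[0, 0, 0.06], [0, 0, 0], 0]])

```text
time_s: 12.22
eef_pos: [0.4309, 0.3706, 0.0252]
eef_rot: [-0.0, -0.103, 0.995, -0.0]
wrist_force: [0.1, 0.4, 0.7]
opening: 0.003
```

Request:
move_arm(motion=[[[0, 0, 0.04], [0, 0, 0], 0], [[0, 0, 0.06], [0, 0, 0], 0], [[0, 0, 0.06], [0, 0, 0], 0]])

```text
time_s: 12.6
eef_pos: [0.4308, 0.3706, 0.0215]
eef_rot: [-0.0, -0.103, 0.995, -0.0]
wrist_force: [-0.3, -0.7, 0.0]
opening: 0.001
```

Request:
move_arm(motion=[[[0, 0, 0.03], [0, 0, 0], 0], [[0, 0, 0.05], [0, 0, 0], 0], [[0, 0, 0.05], [0, 0, 0], 0]])

```text
time_s: 12.98
eef_pos: [0.4311, 0.3708, 0.0189]
eef_rot: [0.0, -0.103, 0.995, 0.0]
wrist_force: [-0.8, -0.9, 2.0]
opening: 0.002
```

Request:
move_arm(motion=[[[0, 0, 0.03], [0, 0, 0], 0], [[0, 0, 0.05], [0, 0, 0], 0], [[0, 0, 0.05], [0, 0, 0], 0]])

```text
time_s: 13.35
eef_pos: [0.4311, 0.3708, 0.0158]
eef_rot: [0.0, -0.103, 0.995, 0.0]
wrist_force: [-1.2, -1.3, 4.1]
opening: -0.001
```

Request:
move_arm(motion=[[[0, 0, 0.03], [0, 0, 0], 0], [[0, 0, 0.05], [0, 0, 0], 0], [[0, 0, 0.05], [0, 0, 0], 0]])

```text
time_s: 13.72
eef_pos: [0.4312, 0.3709, 0.0146]
eef_rot: [0.0, -0.103, 0.995, -0.0]
wrist_force: [-6.3, -2.7, 19.3]
opening: 0.001
```

The button is bottomed at 19 N. I let it up and rise straight.

Request:
move_arm(motion=[[[0, 0, -0.3], [0, 0, 0], 0], [[0, 0, -1.0], [0, 0, 0], 0], [[0, 0, -2.0], [0, 0, 0], 0], [[0, 0, -3.0], [0, 0, 0], 0], [[0, 0, -3.4], [0, 0, 0], 0], [[0, 0, -3.4], [0, 0, 0], 0], [[0, 0, -3.4], [0, 0, 0], 0]])

```text
time_s: 14.6
eef_pos: [0.4301, 0.3702, 0.215]
eef_rot: [-0.001, -0.103, 0.995, -0.001]
wrist_force: [-0.1, -0.1, -0.5]
opening: 0.006
```

```bash
python3 look.py w6 start_top@.042 stop_top@.052 lever_grip@.115 glue@.12
python3 - <<'E'
from h import *
im=viewer.camera("scene"); cv2.imwrite("pics/s6.png",cv2.resize(im[110:260,270:470],None,fx=3.6,fy=3.6,interpolation=cv2.INTER_CUBIC))
E
```

```text
14.6 [0.4301 0.3702 0.215 ] [-0.001 -0.103  0.995 -0.001] [-0.1 -0.1 -0.5]
start_top 0.72 321 174 [0.4299 0.3694 0.042 ]
start_top 0.66 235 21 [0.2781 0.2416 0.042 ]
start_top 0.65 417 45 [0.2634 0.4425 0.042 ]
stop_top 0.85 268 143 [0.406  0.3068 0.052 ]
stop_top 0.73 366 20 [0.2544 0.3809 0.052 ]
stop_top 0.56 196 0 [0.2589 0.1922 0.052 ]
lever_grip 0.93 38 207 [0.5224 0.0194 0.115 ]
lever_grip 0.66 107 216 [0.5044 0.147  0.115 ]
glue 0.94 107 216 [0.5015 0.151  0.12  ]
tcp px [321.98246168 237.77633833]
```

View pics/s6.png

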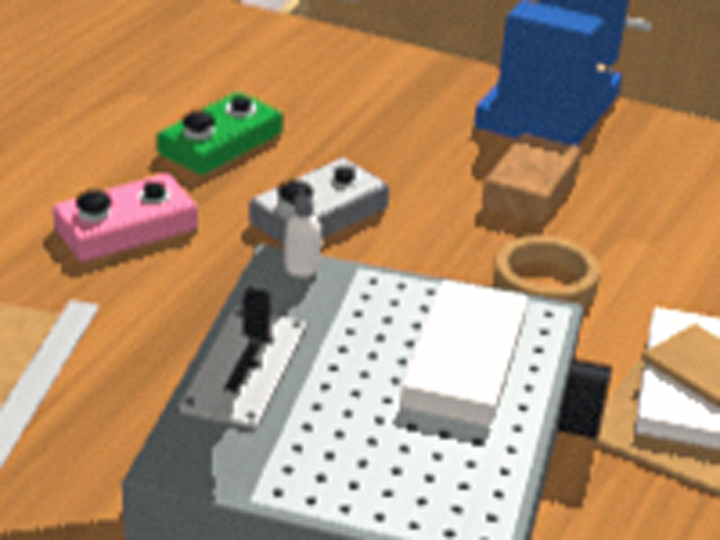

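The lever is at the far end of the slot (crop (257,315)), start is up (343,175), the glue is upright, and the foam and other things haven't moved. I hand in.

```bash
python3 -c "
from h import *
print(workorder.hand_in(), monitor.get_obs()['time_s'])"
```

```text
the job is handed in; nothing more can be done
the job is handed in; nothing more can be done
```

The lever is pushed fully home, the start button on the grey station has been pressed and is up again, and the job is handed in. I got no verdict back, and the joint values can't be read directly, so these checks rest on forces and pictures.

- **Lever:** I pushed it with closed fingers past the notch until it stopped hard, with about 32 N giving no further travel. The last picture still shows it at the open end of the slot.
- **Start button:** The force rose from 2 N to 4 N and then to 19 N once it bottomed. After I raised the arm, the picture shows it up.
- **Other things:** The stop button was not touched. In the last picture the foam, glue, tape and sanding block look unmoved. I did not look again at the marker and screwdriver, but the arm stayed well clear of them.
- **Time:** The arm finished, clear of everything, at about 14.6 s on the robot's clock.

**Disagreement:** The closed fingertips stood about 20 mm farther back than the stated 8 mm ahead of the TCP. My first descent stopped short of the button because of this, and I corrected it from the pictures and the force. It also means the fingers overlapped the lever grip less than I had planned, though the push still worked.

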